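# Make up the soldering kit and the inspection kit

### The arm

A 6-joint arm with a two-finger parallel gripper is mounted at the origin on a cart in front of the work surface, level with it; the furniture and walls round the work are solid. World frame = base frame: x ahead of the robot, y to its left, z up, the work surface at z = 0. Lengths are in m, angles in rad, forces in N, time in s.
With the tool pointing down it reaches from about 0.25 to 0.775 m from the base axis. Payload 4 kg.
Tool frame: the origin (TCP) lies midway between the tips of the shut fingers; the grasp point (between the pads) lies grip_point_offset behind it (grip_point_offset is the distance from the TCP to the grasp point, in m); z points along the fingers, y is the line along which they close (so a half turn about z gives the same grasp; the last joint's range is limited). The gripper opens to 94 mm and grips with 3 to 60 N. Pads are 16 mm wide; open, the fingers measure 119 mm over their backs; the gripper's body (75 mm by 177 mm) begins 78 mm behind the grasp point.
Start: joints at [1.038, 0.087, 1.371, -0, 1.684, -0.103], TCP at [0.229, 0.5, 0.206] pointing down, gripper open.
Joint ranges: [-3.1, 3.1], [-0.76, 2.03], [0.27, 2.55], [-1.08, 4.22], [0.17, 2.65], [-2.57, 2.57]. Speed limits (rad/s): [2.79, 2.79, 3.14, 3.14, 3.14, 3.14].

### API

Orientations are given as [roll, pitch, yaw] about the fixed x, y, z axes, in that order (R = Rz(yaw) Ry(pitch) Rx(roll)).
In Python, from bench import * gives the robot as it stands. The module is installed in compiled form; this text tells all that it offers.
- The arm moves only by the tool apply_moves, never from a script. Its argument "commands" is a list of rows, each a list of 7 numbers: the turn, a rotation vector about the world's x, y, z in rad, then the shift along the world's x, y, z in m, then the opening in per cent of the stroke, from 0 (shut) to 100 (fully open). In form: [[ax, ay, az, x, y, z, jaw], ...]. A call has exactly 5 rows; each row is the pose to reach, as a shift and turn from the pose commanded when the call began; what a row does not reach only later rows make up. A row lasts 1/10 s, in which the tool goes at most 50 mm and 8.59 degrees, less where a joint would pass 70% of its speed; a pose out of reach is approached as far as the arm can. A call with a gripper value outside its range is refused whole. The fingers move at their own pace and stop on an object; the grip force is fixed at half the most. Time passes only in rows, so rows that repeat a pose let the fingers close, or fill a call up. It gives the time, the measured TCP pose, the force, the opening and the grip force at its end, in the units of the state.
- get_obs(): the state, without advancing time (a new reading comes with each control period).
- snapshot(name): name is "scene" or "top"; returns a dict with "pixels" (420x560x3 uint8, red, green, blue), "vertical_fov" (degrees; the focal length in pixels is half the picture's height over the tangent of half this angle, whatever the lens; pixels are square), "cx", "cy" (the principal point, pixels), "k1" (the pictures are not rectified: a ray, as slopes to the right and down, at radius r is drawn at 1 + k1 r^2 times it, then the intrinsics apply), "rvec" (rotation vector, rad) and "tvec" (3), from world to camera coordinates, as OpenCV has them. Camera axes: x right, y down, z forward; pixel columns grow to the right and rows downward; lengths in m; the calibration is good to about 2 mm. A picture is of the moment at which its call begins. There is no depth.
- close_job(): hands the job in; it is judged then, once.
Trained networks look in the newest picture that a camera, given by its name, has taken for a name from the list of things; names that differ only in an ending like _2 or _b are one class to them, and where a whole thing is asked for, a point or a joint stands for the part that bears it (a point fixed in the world has none). Each returns a list of dicts, best first, with "score" (0 to 1); they miss things now and then, are a little off and sometimes report something else, mostly with a low value. They report only what shows in the picture. A call takes as long as a camera call. They do not tell look-alikes from the thing itself.
- masks_of(camera, query): "mask" (420x560 bool, what is visible of it) and "extent" ([left, top, right, bottom] in pixels, round what is visible of it).
- place_of(camera, query): "pixel" ([column, row] in pixels: a listed point, or the origin of a listed thing).
The state is a dict: "time": time; "joint_positions": joint angles; "qvel": joint speeds; "joint_torque": joint torques, N m; "tool_pos": TCP position; "ee_rot": TCP orientation; "wrist_force": force on the tool from outside, world axes, zero at the start; "wrist_torque": the same for the moment, N m; "width": finger opening in m; "finger_force": force on a finger pad.
Only numpy, scipy, OpenCV 4.12 (cv2) and the standard library are available. Lean on these libraries where they do the work, as an engineer would, in place of code of your own. Each camera call takes 0.05 s, during which the arm holds its last target. There are 200 camera calls.

### The job

Make up the two field kits from the stock on the bench. The orange soldering-kit tray gets the yellow solder reel in its round shallow recess and the amber flux bottle in its well; the blue inspection-kit tray gets the AA cell in the channel, then the black lens case flat in the recess over it, and the red-capped wash bottle in its well. Seat everything fully down in its pocket with the bottles upright throughout, and leave the oil bottle and the tall grey reel where they are.

Things in the scene. Friction and masses are not known exactly. Their poses are not given: they have to be found in the camera images.
- orange_tray: Soldering-kit tray, fixed: orange shell 178 (x) x 118 (y) x 31 mm, black foam (top 30 mm up) . Origin: centre of underside, z up. Round shallow recess for the yellow reel: 74 mm wide, centre x -35, y 0 mm, grey floor 22 mm above underside. Round well for the flux bottle: 44 mm wide, centre x +52, y 0 mm, orange floor 6 mm above underside.
- blue_tray: Inspection-kit tray, fixed: blue shell 178 (x) x 118 (y) x 31 mm, black foam (top 30 mm up) . Origin: centre of underside, z up. Recess for the lens case: 82 (x) x 60 (y) mm, centre x -35, y 0 mm, grey floor 22 mm up; a channel for the cell crosses its floor (see cell). Round well for the wash bottle: 48 mm wide, centre x +52, y 0 mm, blue floor 6 mm up.
- yellow_reel: Yellow reel of thin solder lying flat, 64 mm diameter, 21 mm high, 90 g. Origin: centre of its underside; z up.
- flux_bottle: Flux bottle: amber bottle with a black cap, standing; body 34 mm diameter to 42 mm height, cap 25 mm diameter, 56 mm high in all, 40 g. Origin: centre of its underside; z up.
- wash_bottle: Wash bottle: white bottle with a red cap, standing; body 38 mm diameter to 48 mm height, cap 28 mm diameter, 65 mm high in all, 40 g. Origin: centre of its underside; z up.
- lens_case: Small closed black lens case lying flat, 49 mm (its x) by 72 mm (its y) by 25 mm high, 50 g; either way round is the same. Origin: centre of its underside; z up.
- cell: Red and white AA cell, lying, 15 mm thick, 50 mm long (its y), 23 g; it does not roll. Origin: centre of its underside; z up. Its channel crosses the blue tray recess at its centre: 23 mm (tray x) x 60 mm (tray y), blue floor 6 mm above the tray's underside. A finger scoop at mid-channel, same depth, 70 (x) x 36 (y) mm, gives the fingers room.
- oil_bottle: Oil bottle: small pale yellow bottle with a yellow cap, standing, 26 mm diameter, 51 mm high; belongs to neither kit, stays where it is. Origin: centre of its underside; z up.
- grey_reel: Tall reel of solder with dark grey flanges, standing, 56 mm diameter, 44 mm high; belongs to neither kit, stays where it is. Origin: centre of its underside; z up.
There are look-alikes about, which are no part of the job. Several things have the shape of the yellow_reel; the one meant has the colours described above.

How it is judged:
At the end, for the whole second after the job is handed in: All five things at rest on their pockets' floors (height within 3 mm, cell 4 mm), within 10 mm of the pockets' centres along each tray axis, level within 0.12 rad; case within 0.2 rad of the recess, cell within 0.3 rad of the channel; oil bottle and grey reel within 30 mm of their starts (x of yellow_reel in the frame of orange_tray between -0.045 and -0.025 m and y of yellow_reel in the frame of orange_tray between -0.01 and 0.01 m and z of yellow_reel in the frame of orange_tray between 0.019 and 0.025 m and angle between each of yellow_reel, flux_bottle, wash_bottle, lens_case, cell's own z axis and vertical below 0.12 rad and linear speed of each of yellow_reel, flux_bottle, wash_bottle, lens_case, cell below 0.02 m/s and angular speed of each of yellow_reel, flux_bottle, wash_bottle, lens_case, cell below 0.2 rad/s and x of flux_bottle in the frame of orange_tray between 0.042 and 0.062 m and y of flux_bottle in the frame of orange_tray between -0.01 and 0.01 m and z of flux_bottle in the frame of orange_tray between 0.003 and 0.009 m and x of wash_bottle in the frame of blue_tray between 0.042 and 0.062 m and y of wash_bottle in the frame of blue_tray between -0.01 and 0.01 m and z of wash_bottle in the frame of blue_tray between 0.003 and 0.009 m and x of lens_case in the frame of blue_tray between -0.045 and -0.025 m and y of lens_case in the frame of blue_tray between -0.01 and 0.01 m and z of lens_case in the frame of blue_tray between 0.019 and 0.025 m and x of cell in the frame of blue_tray between -0.045 and -0.025 m and y of cell in the frame of blue_tray between -0.01 and 0.01 m and z of cell in the frame of blue_tray between 0.002 and 0.01 m and angle between the y axis of lens_case and the x axis of blue_tray, either way round below 0.2 rad and angle between the y axis of cell and the y axis of blue_tray, either way round below 0.3 rad and distance of each of oil_bottle, grey_reel from where it was at the start of the episode below 0.03 m); the robot touches nothing.
It fails at once if a bottle is tipped over (angle between any of flux_bottle, wash_bottle's own z axis and vertical above 0.7 rad).
It fails at once if the oil bottle or the tall grey reel is disturbed (distance of any of oil_bottle, grey_reel from where it was at the start of the episode above 0.03 m).
It also fails if it takes over 128 s, if anything falls off the work surface, if the arm or the gripper's body presses on something with over 40 N, if the wrist force passes 120 N, or if a joint passes its speed limit or range.

## Working session

There is one attempt and no reset: what is moved stays moved. The work goes in short steps, Python scripts to look and compute and a tool call to move; the robot and the scene stay as the last step left them, time stands still between calls to the robot, and variables do not carry over. Pictures are saved under pics/ and viewed, at most 14 in all, crops included, and the job is handed in when it is done.

Besides the shell and the picture viewer there is one more tool, called by a JSON object that holds its "name" and its "arguments". apply_moves: Moves the arm, as the interface text tells. Its arguments: {"type":"object","properties":{"commands":{"type":"array"}},"required":["commands"]}

```bash
mkdir -p pics; python3 - <<'E'
from bench import *
import cv2
o=get_obs(); print(o)
for n in("scene","top"):
    s=snapshot(n); cv2.imwrite(f"pics/{n}0.png",s["pixels"][:,:,::-1]); print({k:v for k,v in s.items() if k!="pixels"})
E
```

```text
{'time': 0.0, 'joint_positions': array([ 1.03786929e+00,  8.79116418e-02,  1.37223357e+00, -1.96152774e-05,
        1.68358864e+00, -1.03105918e-01]), 'qvel': array([-0.00019601,  0.0025745 , -0.00025199, -0.00144715, -0.00020009,
       -0.0008017 ]), 'joint_torque': array([-4.22689970e-05, -3.40190077e+01, -3.02425575e+01,  7.16519728e-02,
        3.30269441e-02, -1.80573725e-04]), 'tool_pos': array([0.22892519, 0.4994952 , 0.20433837]), 'ee_rot': array([-3.13946082e+00, -2.00987734e-04,  2.71176913e+00]), 'wrist_force': array([-0.2176106 ,  0.07996177,  0.21343746]), 'wrist_torque': array([ 0.04254529, -0.03600039,  0.024472  ]), 'finger_force': 0.0, 'width': 0.09383211778937768}
{'vertical_fov': 49.30928812713946, 'cx': 283.31508947628004, 'cy': 210.7200167459899, 'k1': -0.02009454710787521, 'rvec': array([ 2.12845473, -0.64467828,  0.3049377 ]), 'tvec': array([-0.3896037 ,  0.24636453,  0.74277852])}
{'vertical_fov': 48.987132785564434, 'cx': 275.139717987743, 'cy': 212.57281772228032, 'k1': 0.002275812044638203, 'rvec': array([ 2.15718077, -2.10251754,  0.19119201]), 'tvec': array([0.0480714 , 0.51950232, 0.91846232])}
```

View pics/top0.png

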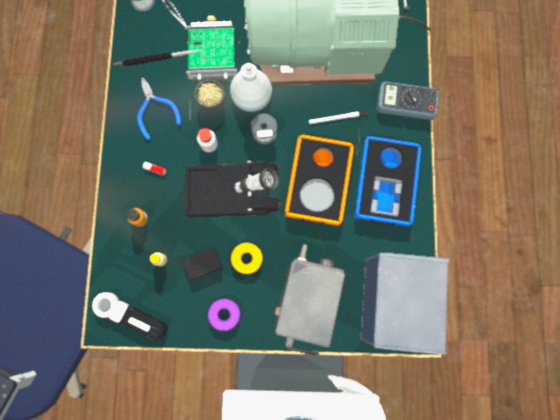

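View pics/scene0.png

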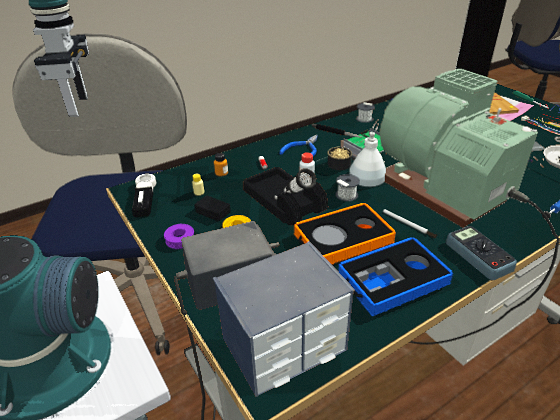

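Top view: trays are at (320,180) and (388,180), with their wells at the far end. Flux bottle is at (138,217), wash (206,140), cell (155,169), lens case (203,263), yellow reel (247,258), oil (158,259), grey reel (264,128). Two boxes stand at (310,300) and (405,300).

```bash
cat > h.py <<'E'
from bench import *
import numpy as np, cv2
class Cam:
    def __init__(s,name):
        s.name=name; d=snapshot(name); s.im=d["pixels"]; s.f=210/np.tan(np.radians(d["vertical_fov"])/2)
        s.c=np.array([d["cx"],d["cy"]]); s.k1=d["k1"]; s.rv=d["rvec"]; s.t=d["tvec"]; s.R=cv2.Rodrigues(s.rv)[0]; s.C=-s.R.T@s.t
        s.K=np.array([[s.f,0,s.c[0]],[0,s.f,s.c[1]],[0,0,1.]]); s.D=np.array([s.k1,0,0,0.])
    def plane(s,px,z):
        p=cv2.undistortPoints(np.array(px,float).reshape(-1,1,2),s.K,s.D).reshape(-1,2)
        d=np.c_[p,np.ones(len(p))]@s.R
        return s.C+d*((z-s.C[2])/d[:,2])[:,None]
    def proj(s,X): return cv2.projectPoints(np.array(X,float).reshape(-1,1,3),s.rv,s.t,s.K,s.D)[0].reshape(-1,2)
E
cat > loc.py <<'E'
from h import *
H=dict(orange_tray=.031,blue_tray=.031,yellow_reel=.021,flux_bottle=.056,wash_bottle=.065,lens_case=.025,cell=.0075,oil_bottle=.051,grey_reel=.044)
T=Cam("top");S=Cam("scene")
for n,h in H.items():
    for c in(T,S):
        for r in place_of(c.name,n)[:3]:
            print(n,c.name,"place %.2f"%r["score"],np.round(r["pixel"]),np.round(c.plane(r["pixel"],0)[0,:2],4))
    for r in masks_of("top",n)[:2]:
        q=np.argwhere(r["mask"])[:,::-1]
        W=T.plane(q,h)[:,:2].astype(np.float32)
        (c,s,a)=cv2.minAreaRect(W*1000); print("   mask %.2f"%r["score"],q.mean(0).round(),"rect mm",np.round(c,1),np.round(s,1),round(a,1),"mean",W.mean(0).round(4))
E
python3 loc.py; python3 - <<'E'
from h import *
T=Cam("top")
# heights: obstacle extents
for n,p in dict(boxgreyTL=(303,250),boxgreyBR=(338,345),bigTL=(365,255),bigTR=(447,256),scope=(262,180),lamp=(250,85),plate=(190,190)).items(): print(n,T.plane(p,0).round(3),T.plane(p,.1).round(3))
print(T.C)
E
```

```text
orange_tray top place 0.60 [317. 184.] [ 0.5924 -0.0292]
orange_tray top place 0.46 [162. 257.] [0.4226 0.3025]
orange_tray scene place 0.91 [341. 241.] [ 0.5911 -0.0341]
   mask 0.61 [320. 180.] rect mm [595.7 -32.5] [121.2 195.4] 81.4 mean [ 0.5948 -0.0327]
blue_tray top place 0.64 [386. 181.] [ 0.604 -0.182]
blue_tray scene place 0.79 [394. 280.] [ 0.6028 -0.1818]
   mask 0.62 [388. 181.] rect mm [ 598.  -179.4] [126.6 196. ] 82.6 mean [ 0.5967 -0.1795]
yellow_reel top place 0.81 [244. 257.] [0.4282 0.1254]
yellow_reel top place 0.76 [226. 315.] [0.3043 0.159 ]
yellow_reel scene place 0.91 [178. 242.] [0.3001 0.1603]
yellow_reel scene place 0.52 [237. 229.] [0.426  0.1265]
   mask 0.77 [247. 257.] rect mm [424.9 119.4] [61.2 61.2] 1.8 mean [0.4248 0.119 ]
   mask 0.60 [224. 314.] rect mm [306.7 161.1] [59.8 60.2] 46.6 mean [0.3065 0.1616]
flux_bottle top place 0.83 [140. 217.] [0.5094 0.3563]
flux_bottle scene place 0.72 [309. 178.] [0.6811 0.2082]
flux_bottle scene place 0.52 [220. 176.] [0.4953 0.3478]
   mask 0.64 [137. 217.] rect mm [500.7 346.1] [35.6 41.9] 1.5 mean [0.5005 0
[... 686 characters left out ...]
0362]
oil_bottle scene place 0.50 [200. 191.] [0.4224 0.3126]
   mask 0.53 [158. 259.] rect mm [414.8 297.1] [24.4 31. ] 1.5 mean [0.4151 0.2974]
grey_reel scene place 0.66 [344. 196.] [0.7037 0.0935]
   mask 0.84 [264. 128.] rect mm [704.1  90.3] [63.7 52.1] 1.5 mean [0.7036 0.09  ]
boxgreyTL [[ 0.446 -0.001  0.   ]] [[0.436 0.005 0.1  ]]
boxgreyBR [[ 0.249 -0.077  0.   ]] [[ 0.259 -0.063  0.1  ]]
bigTL [[ 0.438 -0.135  0.   ]] [[ 0.429 -0.115  0.1  ]]
bigTR [[ 0.441 -0.312  0.   ]] [[ 0.431 -0.275  0.1  ]]
scope [[ 0.599  0.092 -0.   ]] [[0.574 0.089 0.1  ]]
lamp [[0.824 0.127 0.   ]] [[0.776 0.12  0.1  ]]
plate [[0.572 0.251 0.   ]] [[0.55  0.232 0.1  ]]
[0.34855054 0.0614535  0.99523994]
```

```bash
cat > fit.py <<'E'
from h import *
from scipy.optimize import minimize
def box(x,y,z): return np.array([[a*x/2,b*y/2,c] for a in(-1,1) for b in(-1,1) for c in(0,z)])
def cyl(d,z0,z1): 
    t=np.linspace(0,6.283,24); return np.array([[d/2*np.cos(u),d/2*np.sin(u),z] for u in t for z in(z0,z1)])
M=dict(orange_tray=box(.178,.118,.031),blue_tray=box(.178,.118,.031),yellow_reel=cyl(.064,0,.021),flux_bottle=np.r_[cyl(.034,0,.042),cyl(.025,.042,.056)],
 wash_bottle=np.r_[cyl(.038,0,.048),cyl(.028,.048,.065)],lens_case=box(.049,.072,.025),oil_bottle=np.r_[cyl(.026,0,.035),cyl(.018,.035,.051)],
 cell=np.array([[.0075*np.cos(t),y,.0075+.0075*np.sin(t)] for t in np.linspace(0,6.28,16) for y in(-.025,.025)]),grey_reel=cyl(.056,0,.044))
def fit(cam,n,mask,x0,z=0):
    m=mask.astype(np.uint8); k,l,st,_=cv2.connectedComponentsWithStats(m); m=(l==1+np.argmax(st[1:,4])).astype(np.uint8)
    q=np.argwhere(m)[:,::-1]; q=np.r_[[q+np.array(d) for d in((.5,.5),(-.5,.5),(.5,-.5),(-.5,-.5))]].reshape(-1,2)
    A=cv2.convexHull(q.astype(np.float32)); aA=cv2.contourArea(A)
    def f(p):
        c,s=np.cos(p[2]),np.sin(p[2]); X=M[n]@np.array([[c,s,0],[-s,c,0],[0,0,1]])+[p[0],p[1],z]
        B=cv2.convexHull(cam.proj(X).astype(np.float32)); i=cv2.intersectConvexConvex(A,B)[0]
        return 1-i/(aA+cv2.contourArea(B)-i)
    r=min((minimize(f,x0,method="Nelder-Mead",options=dict(initial_simplex=[x0,np.add(x0,[.01,0,0]),np.add(x0,[0,.01,0]),np.add(x0,[0,0,s])],xatol=1e-4,fatol=1e-5)) for s in(.2,-.2)),key=lambda r:r.fun)
    return r.x,r.fun
def best(n,cam,x0):
    ms=[]
    for r in masks_of(cam.name,n):
        q=np.argwhere(r["mask"])[:,::-1].mean(0); ms.append((np.hypot(*(q-cam.proj([[x0[0],x0[1],.02]])[0])),r["mask"]))
    ms.sort(key=lambda a:a[0]); return ms[0][1] if ms and ms[0][0]<20 else None
E
python3 - <<'E'
from fit import *
G=dict(orange_tray=(.592,-.031,-.15),blue_tray=(.602,-.181,-.13),yellow_reel=(.425,.122,0),flux_bottle=(.505,.352,0),wash_bottle=(.68,.212,0),lens_case=(.409,.211,.4),oil_bottle=(.42,.303,0),grey_reel=(.7,.09,0))
for c in(Cam("top"),Cam("scene")):
    for n,g in G.items():
        m=best(n,c,g)
        if m is not None: x,e=fit(c,n,m,g); print(c.name,n,x.round(4),round(e,3))
    if c.name=="top":
        hsv=cv2.cvtColor(c.im,cv2.COLOR_RGB2HSV); w=np.zeros((420,560),bool); w[155:185,135:175]=1
        m=w&((c.im[:,:,0]>110))
        for s in(.9,1.3,1.7,2.1): x,e=fit(c,"cell",m,(.611,.33,s)); print("cell",x.round(4),round(e,3),m.sum())
E
python3 - <<'E'
import cv2
a=cv2.imread("pics/top0.png")[100:300,120:420];cv2.imwrite("pics/c0.png",cv2.resize(a,None,fx=2.6,fy=2.6,interpolation=2))
E
```

```text
top orange_tray [ 0.5989 -0.0325 -0.1518] 0.07
top blue_tray [ 0.6001 -0.1825 -0.1373] 0.066
top yellow_reel [ 0.4248  0.119  -0.1112] 0.063
top flux_bottle [ 0.5053  0.3562 -0.01  ] 0.092
top wash_bottle [ 0.6792  0.215  -0.0591] 0.048
top lens_case [0.4097 0.2121 0.4223] 0.053
top grey_reel [0.7108 0.0911 0.0485] 0.027
cell [ 0.6177  0.3326 -0.3435] 0.259 191
cell [0.6176 0.3326 2.7974] 0.258 191
cell [0.6176 0.3326 2.7974] 0.258 191
cell [0.6176 0.3326 2.7973] 0.258 191
scene orange_tray [ 0.604  -0.0277 -0.1508] 0.064
scene blue_tray [ 0.6029 -0.178  -0.147 ] 0.046
scene yellow_reel [0.4379 0.1549 0.4202] 0.594
scene flux_bottle [0.5067 0.3612 0.0788] 0.055
scene lens_case [0.4097 0.2154 0.3389] 0.095
scene oil_bottle [ 0.4214  0.3135 -0.0663] 0.29
scene grey_reel [ 0.7125  0.095  -0.1596] 0.036
```

View pics/c0.png

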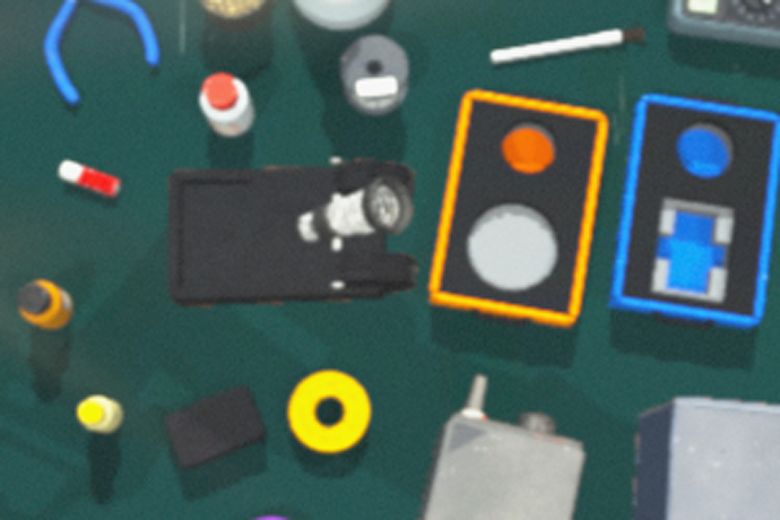

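```bash
python3 - <<'E'
import bench; print([n for n in dir(bench) if n[0]!='_'], getattr(bench,'grip_point_offset',None))
from fit import *
for c,w in((Cam("top"),(158,180,138,172)),(Cam("scene"),(152,172,250,275))):
    a,b,p,q=w; im=c.im.astype(int); W=np.zeros((420,560),bool); W[a:b,p:q]=1
    m=W&((im[:,:,0]>120)&(im[:,:,0]-im[:,:,2]>60)|(im.min(2)>130)) 
    P=np.argwhere(m)[:,::-1]; print(m.sum(),P.min(0),P.max(0))
    for s in(-.7,-.3,0,.3,.7): x,e=fit(c,"cell",m,(.614,.33,s)); print(c.name,x.round(4),round(e,3))
    cv2.imwrite(f"pics/cell_{c.name}.png",cv2.resize(np.hstack([c.im[a-10:b+10,p-10:q+10,::-1],np.repeat(m[a-10:b+10,p-10:q+10,None]*255,3,2).astype(np.uint8)]),None,fx=6,fy=6,interpolation=0))
# scope / boxes in scene: line triangulation of heights
S=Cam("scene");T=Cam("top")
def tri(pt,ps):
    A=[];B=[]
    for c,p in((T,pt),(S,ps)):
        a=c.plane(p,0)[0];d=a-c.C;d/=np.linalg.norm(d);Q=np.eye(3)-np.outer(d,d);A.append(Q);B.append(Q@c.C)
    return np.linalg.lstsq(np.vstack(A),np.hstack(B),rcond=None)[0].round(3)
print("scope head",tri((268,180),(303,179)),"drawer",tri((366,255),(263,247)),tri((447,256),(350,283)),"greybox",tri((342,264),(275,238)))
E
```

```text
['IKError', 'close_job', 'get_obs', 'grip_point_offset', 'masks_of', 'place_of', 'snapshot'] 0.0188
168 [143 162] [165 174]
top [ 0.6184  0.3326 -0.3004] 0.204
top [ 0.6184  0.3326 -0.3004] 0.204
top [ 0.6184  0.3326 -0.3003] 0.204
top [ 0.6184  0.3326 -0.3003] 0.204
top [ 0.6184  0.3326 -0.3004] 0.204
56 [259 156] [266 167]
scene [ 0.6208  0.3395 -0.3575] 0.149
scene [ 0.6208  0.3395 -0.3575] 0.149
scene [ 0.6208  0.3395 -0.3574] 0.149
scene [ 0.6208  0.3395 -0.3577] 0.149
scene [ 0.6208  0.3395 -0.3574] 0.149
scope head [0.571 0.078 0.105] drawer [ 0.398 -0.099  0.134] [ 0.423 -0.252  0.154] greybox [ 0.408 -0.067  0.117]
```

{"name": "apply_moves", "arguments": {"commands": [[0,0,-0.146,0.035,-0.015,0,60],[0,0,-0.292,0.075,-0.032,0,60],[0,0,-0.438,0.115,-0.05,0,60],[0,0,-0.584,0.155,-0.067,0,60],[0,0,-0.73,0.195,-0.084,0,60]]}}

```text
time: 3.2
tool_pos: [0.4256, 0.4152, 0.2056]
ee_rot: [3.141, -0.0, 1.976]
wrist_force: [-0.3, 1.0, 0.4]
width: 0.0582
finger_force: 0.0
```

{"name": "apply_moves", "arguments": {"commands": [[0,0,-0.146,0.04,-0.017,0,60],[0,0,-0.292,0.08,-0.035,0,60],[0,0,-0.438,0.12,-0.052,-0.03,60],[0,0,-0.584,0.16,-0.07,-0.06,60],[0,0,-0.732,0.193,-0.083,-0.086,60]]}}

```text
time: 3.7
tool_pos: [0.619, 0.3321, 0.119]
ee_rot: [3.141, -0.001, 1.243]
wrist_force: [0.6, 0.7, 0.5]
width: 0.0566
finger_force: 0.0
```

```bash
python3 - <<'E'
from h import *
o=get_obs(); print(o["time"],o["tool_pos"],o["ee_rot"],o["width"])
s=Cam("scene");t=Cam("top"); a=s.im[100:220,180:340]; b=t.im[120:240,80:240]
cv2.imwrite("pics/a1.png",cv2.resize(np.hstack([a,b])[:,:,::-1],None,fx=2.5,fy=2.5,interpolation=2))
E
```

```text
3.7 [0.61900632 0.33206669 0.11899463] [ 3.14059394e+00 -8.63040070e-04  1.24332968e+00] 0.05660612564791147
```

View pics/a1.png

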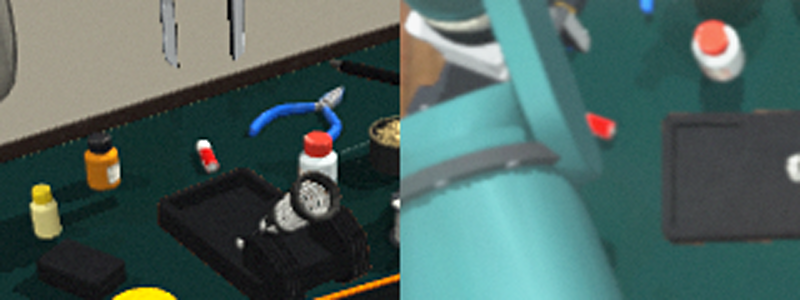

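The scene picture (left half) shows the fingers above the cell on either side of it. Descending.

{"name": "apply_moves", "arguments": {"commands": [[0,0,0,0,0,-0.04,50],[0,0,0,0,0,-0.08,50],[0,0,0,-0.001,0.001,-0.105,50],[0,0,0,-0.001,0.001,-0.114,50],[0,0,0,-0.001,0.001,-0.114,20]]}}

```text
time: 4.3
tool_pos: [0.615, 0.3342, 0.0045]
ee_rot: [-3.14, 0.002, 1.251]
wrist_force: [0.4, -0.0, 1.0]
width: 0.0418
finger_force: 0.0
```

{"name": "apply_moves", "arguments": {"commands": [[0,0,0,0,0,0,0],[0,0,0,0,0,0,0],[0,0,0,0,0,0,0],[0,0,0,0,0,0,0],[0,0,0,0,0,0,0]]}}

```text
time: 4.8
tool_pos: [0.6173, 0.3345, 0.0076]
ee_rot: [3.139, -0.002, 1.25]
wrist_force: [0.8, -0.1, 5.1]
width: 0.0142
finger_force: 30.0
```

{"name": "apply_moves", "arguments": {"commands": [[0,0,0,0,0,0,0],[0,0,0,0,0,0.02,0],[0,0,0,0,0,0.06,0],[0,0,0,0,0,0.1,0],[0,0,0,0,0,0.14,0]]}}

```text
time: 5.3
tool_pos: [0.6156, 0.3337, 0.146]
ee_rot: [-3.14, 0.001, 1.25]
wrist_force: [1.2, 1.0, -0.3]
width: 0.014
finger_force: 30.0
```

```bash
python3 - <<'E'
from h import *
o=get_obs(); print(o["time"],o["tool_pos"],o["ee_rot"],o["width"])
s=Cam("scene"); p=s.proj([o["tool_pos"]])[0].astype(int); print(p)
a=s.im[max(0,p[1]-50):p[1]+50,max(0,p[0]-60):p[0]+60]
cv2.imwrite("pics/a2.png",cv2.resize(a[:,:,::-1],None,fx=5,fy=5,interpolation=2))
E
```

```text
5.3 [0.61562443 0.33368998 0.14600636] [-3.14033436e+00  1.27334063e-03  1.24976955e+00] 0.014021034544520692
[259 114]
```

View pics/a2.png

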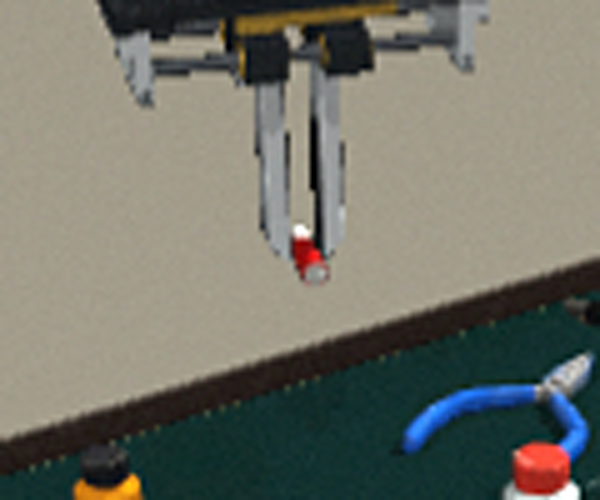

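```bash
python3 - <<'E'
from h import *
o=get_obs(); s=Cam("scene"); x=o["tool_pos"]; ya=o["ee_rot"][2]; d=np.array([np.cos(ya),np.sin(ya),0])
for off in(-.01,-.005,0,.005,.01):
    print(off,[s.proj([x+[0,0,.0045]+d*(off+e)])[0].round(1) for e in(-.025,.025)])
im=s.im.astype(int); W=np.zeros((420,560),bool);W[100:130,245:275]=1
m=W&(im[:,:,0]-im[:,:,1]>60);P=np.argwhere(m)[:,::-1];print(P.min(0),P.max(0),P.mean(0),len(P))
E
```

```text
-0.01 [array([263.1, 114.5]), array([258.7, 106.4])]
-0.005 [array([262.6, 113.6]), array([258.3, 105.6])]
0 [array([262.2, 112.8]), array([257.9, 104.9])]
0.005 [array([261.7, 112. ]), array([257.4, 104.1])]
0.01 [array([261.3, 111.2]), array([257. , 103.4])]
[258 107] [264 115] [260.40625 110.40625] 32
```

The cell is held centred at the fingertips. Carrying it to the blue tray.

{"name": "apply_moves", "arguments": {"commands": [[0,0,0.03,-0.004,-0.03,0.025,0],[0,0,0.06,-0.008,-0.075,0.04,0],[0,0,0.09,-0.012,-0.12,0.04,0],[0,0,0.12,-0.016,-0.165,0.04,0],[0,0,0.15,-0.02,-0.21,0.04,0]]}}

```text
time: 5.9
tool_pos: [0.5952, 0.1223, 0.184]
ee_rot: [-3.14, 0.001, 1.401]
wrist_force: [0.5, -0.2, 0.6]
width: 0.0142
finger_force: 30.0
```

{"name": "apply_moves", "arguments": {"commands": [[0,0,0.01,-0.005,-0.045,0,0],[0,0,0.02,-0.01,-0.09,0,0],[0,0,0.029,-0.015,-0.135,0,0],[0,0,0.029,-0.02,-0.18,0,0],[0,0,0.029,-0.024,-0.225,0,0]]}}

```text
time: 6.4
tool_pos: [0.571, -0.1026, 0.1839]
ee_rot: [-3.139, -0.0, 1.429]
wrist_force: [1.3, -0.5, -0.2]
width: 0.0141
finger_force: 30.0
```

{"name": "apply_moves", "arguments": {"commands": [[0,0,0,-0.002,-0.03,-0.02,0],[0,0,0,-0.004,-0.06,-0.05,0],[0,0,0,-0.005,-0.074,-0.09,0],[0,0,0,-0.005,-0.074,-0.125,0],[0,0,0,-0.005,-0.074,-0.125,0]]}}

```text
time: 6.9
tool_pos: [0.5617, -0.1736, 0.0524]
ee_rot: [-3.127, -0.004, 1.427]
wrist_force: [-0.4, 0.7, -1.2]
width: 0.0143
finger_force: 30.0
```

```bash
python3 - <<'E'
from h import *
o=get_obs(); print(o["time"],o["tool_pos"],o["ee_rot"],o["width"])
s=Cam("scene");t=Cam("top"); print(s.proj([o["tool_pos"]]),t.proj([o["tool_pos"]]))
a=s.im[180:320,320:460]; b=t.im[100:240,300:440]
cv2.imwrite("pics/a3.png",cv2.resize(np.hstack([a,b])[:,:,::-1],None,fx=2.8,fy=2.8,interpolation=2))
E
```

```text
6.9 [ 0.5617122  -0.17357299  0.05242848] [-3.12671714 -0.00388509  1.42744626] 0.01429973263908686
[[378.48073949 265.53814991]] [[387.81698785 194.41287873]]
```

View pics/a3.png

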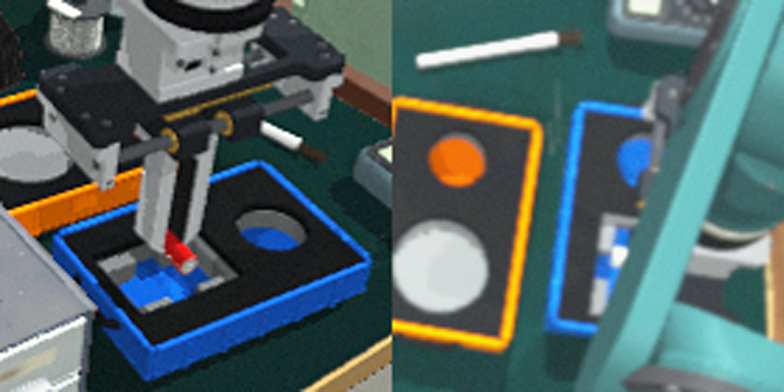

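```bash
python3 - <<'E'
from h import *
s=Cam("scene"); o=get_obs(); x=o["tool_pos"]; print(x,o["ee_rot"])
X,Y,th=.602,-.1805,-.142
R=np.array([[np.cos(th),-np.sin(th)],[np.sin(th),np.cos(th)]])
k=5; im=cv2.resize(s.im[220:315,325:460,::-1],None,fx=k,fy=k,interpolation=2)
def dr(pts,z,col):
    w=np.array(pts)@R.T+[X,Y]; q=s.proj(np.c_[w,np.full(len(w),z)]); cv2.polylines(im,[((q-[325,220]+.5)*k).astype(np.int32)],True,col,1)
rect=lambda cx,a,b:[(cx-a/2,-b/2),(cx+a/2,-b/2),(cx+a/2,b/2),(cx-a/2,b/2)]
dr(rect(0,.178,.118),.031,(0,255,255)); dr(rect(-.035,.082,.06),.03,(0,255,0)); dr(rect(-.035,.023,.06),.022,(255,0,255))
t=np.linspace(0,6.28,40); dr(np.c_[.052+.024*np.cos(t),.024*np.sin(t)],.03,(0,255,0))
ya=o["ee_rot"][2]; d=np.array([np.cos(ya),np.sin(ya),0])
e=s.proj([x+[0,0,.0045]-d*.025,x+[0,0,.0045]+d*.025]);cv2.polylines(im,[((e-[325,220]+.5)*k).astype(np.int32)],False,(255,255,0),2)
cv2.imwrite("pics/a4.png",im)
E
```

```text
[ 0.56785574 -0.17493732  0.06157558] [3.14016938e+00 2.51698952e-04 1.42922884e+00]
```

View pics/a4.png

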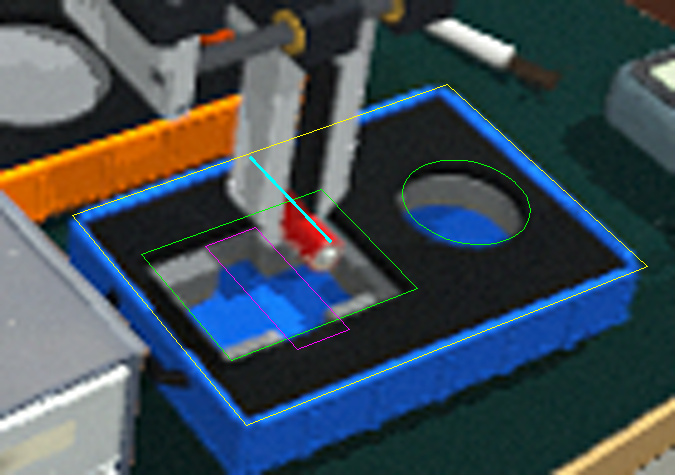

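{"name": "apply_moves", "arguments": {"commands": [[0,0,0,0,0,-0.015,0],[0,0,0,0,0,-0.03,0],[0,0,0,0,0,-0.04,0],[0,0,0,0,0,-0.046,0],[0,0,0,0,0,-0.046,0]]}}

```text
time: 7.55
tool_pos: [0.5669, -0.1748, 0.0139]
ee_rot: [-3.141, -0.0, 1.429]
wrist_force: [0.1, -0.1, -0.4]
width: 0.0144
finger_force: 30.0
```

{"name": "apply_moves", "arguments": {"commands": [[0,0,0,0,0,0,0],[0,0,0,0,0,0,30],[0,0,0,0,0,0,30],[0,0,0,0,0,0,30],[0,0,0,0,0,0,30]]}}

```text
time: 8.05
tool_pos: [0.5673, -0.175, 0.0146]
ee_rot: [3.141, 0.0, 1.429]
wrist_force: [1.1, 0.8, 0.2]
width: 0.0284
finger_force: 0.0
```

{"name": "apply_moves", "arguments": {"commands": [[0,0,0,0,0,0.03,30],[0,0,0,0,0,0.07,30],[0,0,0,0,0,0.11,60],[0,0,0,-0.02,0.045,0.15,70],[0,0,0,-0.04,0.09,0.17,70]]}}

```text
time: 8.55
tool_pos: [0.534, -0.0989, 0.1806]
ee_rot: [3.137, 0.001, 1.426]
wrist_force: [1.6, 0.6, 1.1]
width: 0.0491
finger_force: 0.0
```

{"name": "apply_moves", "arguments": {"commands": [[0,0,0.12,-0.018,0.045,0,75],[0,0,0.24,-0.036,0.09,0,75],[0,0,0.36,-0.055,0.135,0,75],[0,0,0.48,-0.074,0.18,0,75],[0,0,0.57,-0.09,0.225,0,75]]}}

```text
time: 9.05
tool_pos: [0.4419, 0.1282, 0.1779]
ee_rot: [3.14, 0.0, 2.003]
wrist_force: [0.4, 0.8, 0.1]
width: 0.0707
finger_force: 0.0
```

```bash
python3 - <<'E'
from h import *
o=get_obs(); print(o["time"],o["tool_pos"],o["ee_rot"],o["width"])
s=Cam("scene");t=Cam("top")
a=s.im[210:310,320:440]; b=t.im[130:230,340:460]
cv2.imwrite("pics/a5.png",cv2.resize(np.hstack([a,b])[:,:,::-1],None,fx=3.3,fy=3.3,interpolation=2))
E
```

```text
9.05 [0.44192788 0.12822019 0.17790949] [3.14047655e+00 1.93513167e-04 2.00252496e+00] 0.07074580089694088
```

View pics/a5.png

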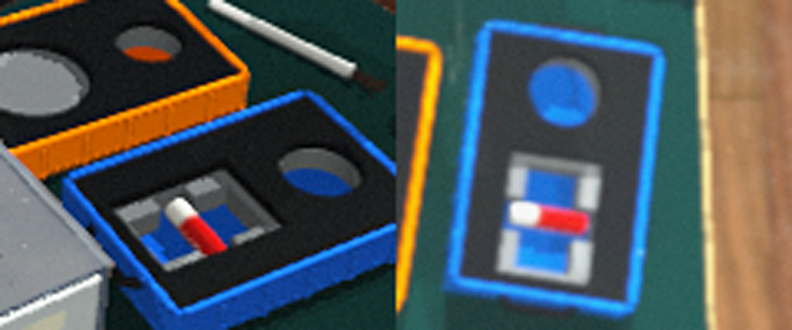

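The cell lies in the channel, centred. Next the lens case.

{"name": "apply_moves", "arguments": {"commands": [[0,0,-0.03,-0.013,0.037,-0.02,85],[0,0,-0.048,-0.026,0.074,-0.06,85],[0,0,-0.048,-0.026,0.074,-0.1,85],[0,0,-0.048,-0.026,0.074,-0.145,85],[0,0,-0.048,-0.026,0.074,-0.171,85]]}}

```text
time: 9.65
tool_pos: [0.4151, 0.1995, 0.003]
ee_rot: [-3.137, 0.0, 1.95]
wrist_force: [0.1, -0.4, 0.3]
width: 0.0802
finger_force: 0.0
```

{"name": "apply_moves", "arguments": {"commands": [[0,0,0,0,0,0,85],[0,0,0,0,0,0,30],[0,0,0,0,0,0,20],[0,0,0,0,0,0,20],[0,0,0,0,0,0,20]]}}

```text
time: 10.15
tool_pos: [0.4178, 0.2007, 0.0076]
ee_rot: [3.14, 0.0, 1.951]
wrist_force: [-1.0, 0.0, 0.2]
width: 0.0511
finger_force: 0.4
```

{"name": "apply_moves", "arguments": {"commands": [[0,0,0,0,0,0,20],[0,0,0,0,0,0.03,20],[0,0,0,0,0,0.08,20],[0,0,0,0,0,0.13,20],[0,0,0,0,0,0.17,20]]}}

```text
time: 10.65
tool_pos: [0.4175, 0.2009, 0.1797]
ee_rot: [3.138, 0.0, 1.951]
wrist_force: [0.4, -0.2, -1.5]
width: 0.0467
finger_force: 29.6
```

```bash
python3 - <<'E'
from h import *
o=get_obs(); print(o["time"],o["tool_pos"],o["ee_rot"],o["width"])
s=Cam("scene"); p=s.proj([o["tool_pos"]])[0].astype(int); print(p)
a=s.im[max(0,p[1]-60):p[1]+60,max(0,p[0]-80):p[0]+80]
cv2.imwrite("pics/a6.png",cv2.resize(a[:,:,::-1],None,fx=4,fy=4,interpolation=2))
E
```

```text
10.65 [0.41748682 0.20089529 0.17971122] [3.13841272e+00 1.33965527e-04 1.95090893e+00] 0.046675469264821266
[209 145]
```

View pics/a6.png

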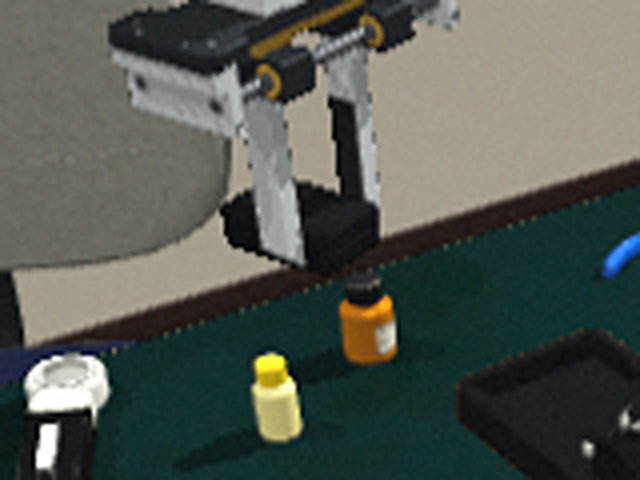

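The case is gripped off-centre and too low, because the earlier truncated row shifted my reference. I'll set it back and regrasp it higher and centred.

{"name": "apply_moves", "arguments": {"commands": [[0,0,0,0,0,-0.04,20],[0,0,0,0,0,-0.08,20],[0,0,0,0,0,-0.12,20],[0,0,0,0,0,-0.15,20],[0,0,0,0,0,-0.169,20]]}}

```text
time: 11.2
tool_pos: [0.4147, 0.1999, 0.0051]
ee_rot: [-3.136, -0.0, 1.951]
wrist_force: [-15.0, -7.4, 46.5]
width: 0.0463
finger_force: 30.1
```

{"name": "apply_moves", "arguments": {"commands": [[0,0,0,0,0,0,20],[0,0,0,0,0,0,20],[0,0,0,0,0,0,75],[0,0,0,0,0,0,75],[0,0,0,0,0,0,75]]}}

```text
time: 11.7
tool_pos: [0.4175, 0.2009, 0.0081]
ee_rot: [3.14, 0.0, 1.951]
wrist_force: [0.4, -0.4, 0.2]
width: 0.0671
finger_force: 0.0
```

{"name": "apply_moves", "arguments": {"commands": [[0,0,0,-0.003,0.007,0.003,75],[0,0,0,-0.0055,0.0135,0.005,75],[0,0,0,-0.0055,0.0135,0.005,75],[0,0,0,-0.0055,0.0135,0.005,75],[0,0,0,-0.0055,0.0135,0.005,30]]}}

```text
time: 12.2
tool_pos: [0.4116, 0.2142, 0.0125]
ee_rot: [3.142, 0.0, 1.951]
wrist_force: [-0.5, -0.0, 0.5]
width: 0.066
finger_force: 0.0
```

{"name": "apply_moves", "arguments": {"commands": [[0,0,0,0,0,0,20],[0,0,0,0,0,0,20],[0,0,0,0,0,0,20],[0,0,0,0,0,0,20],[0,0,0,0,0,0,20]]}}

```text
time: 12.7
tool_pos: [0.4116, 0.2141, 0.0125]
ee_rot: [-3.141, 0.0, 1.951]
wrist_force: [0.1, 0.2, -0.5]
width: 0.0464
finger_force: 29.8
```

```bash
python3 - <<'E'
from fit import *
o=get_obs(); print(o["time"],o["tool_pos"],o["ee_rot"],o["width"],o["finger_force"])
for n in ("scene","top"):
    c=Cam(n); m=best("lens_case",c,(.411,.214,.38))
    if m is not None: print(n,fit(c,"lens_case",m,(.411,.214,.38)))
E
```

```text
12.7 [0.41158447 0.2140792  0.01245912] [-3.14149410e+00  1.13311767e-04  1.95066284e+00] 0.046350437617439205 29.800669848918915
scene (array([0.41295934, 0.21525224, 0.33411937]), np.float64(0.0641928904416208))
top (array([ 0.41966628,  0.15863361, -0.4268768 ]), np.float64(0.8904091535324137))
```

{"name": "apply_moves", "arguments": {"commands": [[0,0,0,0,0,0.04,20],[0,0,0,0,0,0.08,20],[0,0,0,0,0,0.12,20],[0,0,0.1,0,-0.01,0.16,20],[0,0,0.2,0.01,-0.04,0.18,20]]}}

```text
time: 13.4
tool_pos: [0.4225, 0.1758, 0.197]
ee_rot: [3.135, 0.001, 2.159]
wrist_force: [0.7, -0.1, -0.5]
width: 0.0461
finger_force: 29.8
```

{"name": "apply_moves", "arguments": {"commands": [[0,0,0.12,0.015,-0.04,0,20],[0,0,0.24,0.03,-0.08,0,20],[0,0,0.36,0.045,-0.12,0,20],[0,0,0.48,0.06,-0.16,0,20],[0,0,0.6,0.075,-0.2,0,20]]}}

```text
time: 13.9
tool_pos: [0.4969, -0.0274, 0.1926]
ee_rot: [3.141, 0.0, 2.756]
wrist_force: [0.4, -0.2, -0.3]
width: 0.0464
finger_force: 29.8
```

{"name": "apply_moves", "arguments": {"commands": [[0,0,0.1,0.02,-0.04,0,20],[0,0,0.19,0.04,-0.08,0,20],[0,0,0.249,0.06,-0.12,0,20],[0,0,0.249,0.07,-0.149,-0.02,20],[0,0,0.249,0.07,-0.149,-0.06,20]]}}

```text
time: 14.4
tool_pos: [0.5698, -0.18, 0.1351]
ee_rot: [-3.138, 0.009, 2.995]
wrist_force: [0.5, -0.6, -0.8]
width: 0.0461
finger_force: 29.8
```

```bash
python3 - <<'E'
from h import *
o=get_obs(); print(o["time"],o["tool_pos"],o["ee_rot"],o["width"],o["finger_force"])
snapshot("top")
o=get_obs(); print(o["time"],o["tool_pos"],o["ee_rot"])
E
```

```text
14.4 [ 0.56982721 -0.17999161  0.13509725] [-3.13806924  0.00853311  2.99541735] 0.04611345521764696 29.800188839435577
14.45 [ 0.56359866 -0.17566109  0.12387393] [ 3.13879367 -0.01080293  2.99662965]
```

{"name": "apply_moves", "arguments": {"commands": [[0,0,0,0,0,-0.025,20],[0,0,0,0,0,-0.05,20],[0,0,0,0,0,-0.068,20],[0,0,0,0,0,-0.08,20],[0,0,0,0,0,-0.08,20]]}}

```text
time: 14.95
tool_pos: [0.5652, -0.1738, 0.0507]
ee_rot: [3.14, -0.004, 3.0]
wrist_force: [-0.1, 1.0, -0.4]
width: 0.0465
finger_force: 29.8
```

```bash
python3 - <<'E'
from h import *
s=Cam("scene")
cv2.imwrite("pics/a7.png",cv2.resize(s.im[200:320,320:470,::-1],None,fx=4.5,fy=4.5,interpolation=2))
o=get_obs(); print(o["time"],o["tool_pos"],o["ee_rot"])
E
```

```text
15.0 [ 0.56622208 -0.1742983   0.05228911] [ 3.14104026e+00 -1.42942979e-03  3.00025546e+00]
```

View pics/a7.png

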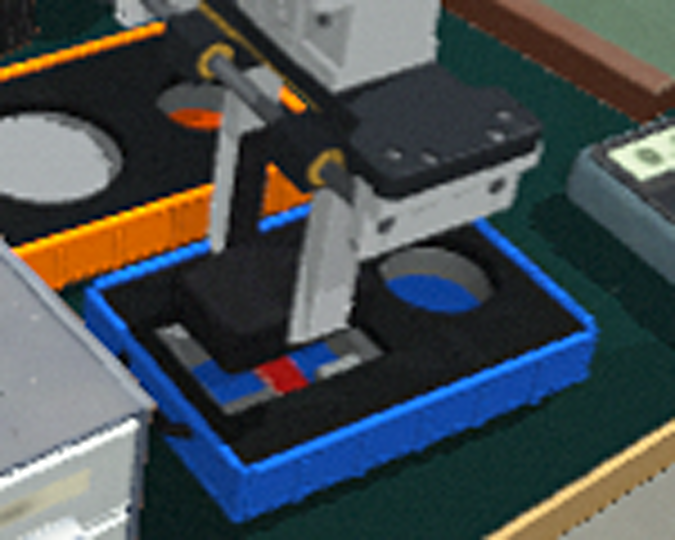

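The case hangs over the recess, aligned. Lowering it.

{"name": "apply_moves", "arguments": {"commands": [[0,0,0,0,0,-0.005,20],[0,0,0,0,0,-0.01,20],[0,0,0,0,0,-0.014,20],[0,0,0,0,0,-0.017,20],[0,0,0,0,0,-0.017,20]]}}

```text
time: 15.5
tool_pos: [0.5662, -0.1747, 0.035]
ee_rot: [3.141, -0.001, 3.0]
wrist_force: [-0.3, 0.0, -1.0]
width: 0.0469
finger_force: 29.8
```

{"name": "apply_moves", "arguments": {"commands": [[0,0,0,0,0,0,20],[0,0,0,0,0,0,20],[0,0,0,0,0,0,70],[0,0,0,0,0,0,70],[0,0,0,0,0,0,70]]}}

```text
time: 16.0
tool_pos: [0.5668, -0.1749, 0.0359]
ee_rot: [-3.142, 0.001, 3.0]
wrist_force: [0.7, 0.3, 0.5]
width: 0.0644
finger_force: 0.0
```

{"name": "apply_moves", "arguments": {"commands": [[0,0,0,0,0,0.0,70],[0,0,0,0,0,0.03,70],[0,0,0,0,0,0.08,70],[0,0,0,0,0,0.12,70],[0,0,0,0,0.0,0.16,70]]}}

```text
time: 16.5
tool_pos: [0.5665, -0.1748, 0.1976]
ee_rot: [-3.141, 0.001, 3.0]
wrist_force: [0.7, -0.0, 0.1]
width: 0.0659
finger_force: 0.0
```

{"name": "apply_moves", "arguments": {"commands": [[0,0,0,0.01,0.045,0,70],[0,0,0,0.02,0.09,0,70],[0,0,0,0.03,0.135,0,70],[0,0,0,0.04,0.18,0,70],[0,0,0,0.05,0.225,0,70]]}}

```text
time: 17.0
tool_pos: [0.6168, 0.0519, 0.1958]
ee_rot: [3.142, 0.001, 3.0]
wrist_force: [1.1, -0.5, 0.0]
width: 0.0655
finger_force: 0.0
```

```bash
cat > look.py <<'E'
import sys
from fit import *
o=get_obs(); print(o["time"],o["tool_pos"],o["ee_rot"])
s=Cam("scene");t=Cam("top")
cv2.imwrite(sys.argv[1],cv2.resize(np.hstack([s.im[200:320,320:450],t.im[120:240,310:440]])[:,:,::-1],None,fx=3,fy=3,interpolation=2))
o=get_obs(); print(o["time"],o["tool_pos"],o["ee_rot"])
E
python3 look.py pics/a8.png
```

```text
17.0 [0.61675976 0.0519468  0.19578908] [3.14151067e+00 5.30321709e-04 2.99959586e+00]
17.1 [0.61689568 0.05594299 0.19525713] [ 3.13898797e+00 -3.45331653e-04  3.00708659e+00]
```

View pics/a8.png

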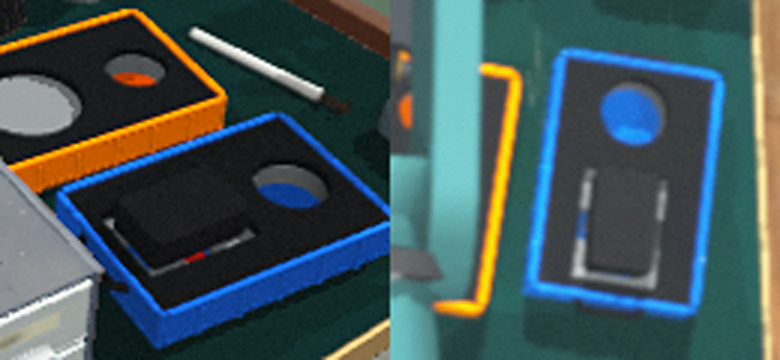

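Case appears seated in the recess. Now the wash bottle.

{"name": "apply_moves", "arguments": {"commands": [[0,0,0,0.016,0.043,0,75],[0,0,0,0.032,0.086,0,75],[0,0,0,0.048,0.129,0,75],[0,0,0,0.064,0.167,0,75],[0,0,0,0.064,0.167,-0.04,75]]}}

```text
time: 17.6
tool_pos: [0.6853, 0.2227, 0.1622]
ee_rot: [3.134, 0.014, 3.005]
wrist_force: [1.3, 0.3, -0.2]
width: 0.0707
finger_force: 0.0
```

{"name": "apply_moves", "arguments": {"commands": [[0,0,0,0,0,-0.02,75],[0,0,0,0,0,-0.03,75],[0,0,0,0,0,-0.03,75],[0,0,0,0,0,-0.03,75],[0,0,0,0,0,-0.03,75]]}}

```text
time: 18.1
tool_pos: [0.6817, 0.2169, 0.1282]
ee_rot: [3.14, 0.004, 2.999]
wrist_force: [-0.6, -0.1, 0.6]
width: 0.0703
finger_force: 0.0
```

```bash
python3 - <<'E'
from fit import *
o=get_obs(); x=o["tool_pos"];print(o["time"],x,o["ee_rot"])
c=Cam("top"); m=best("lens_case",c,(.567,-.175,1.43)); 
if m is not None: print(fit(c,"lens_case",m,(.567,-.175,1.43),.022))
c=Cam("scene"); m=best("lens_case",c,(.567,-.175,1.43)); 
if m is not None: print(fit(c,"lens_case",m,(.567,-.175,1.43),.022))
m=best("wash_bottle",c,(.68,.215,0))
if m is not None: print(fit(c,"wash_bottle",m,(.68,.215,0)))
cv2.imwrite("pics/a9.png",cv2.resize(c.im[80:230,240:400,::-1],None,fx=4,fy=4,interpolation=2)); 
E
```

```text
18.1 [0.68171263 0.21688255 0.12817405] [3.14008324 0.00378624 2.99910881]
(array([ 0.56709921, -0.17565875,  1.45389448]), np.float64(0.05388578643951014))
(array([ 0.56839993, -0.17359149,  1.51038302]), np.float64(0.06748197385330457))
(array([0.70626616, 0.25312365, 0.03480347]), np.float64(0.44602270768966634))
```

View pics/a9.png

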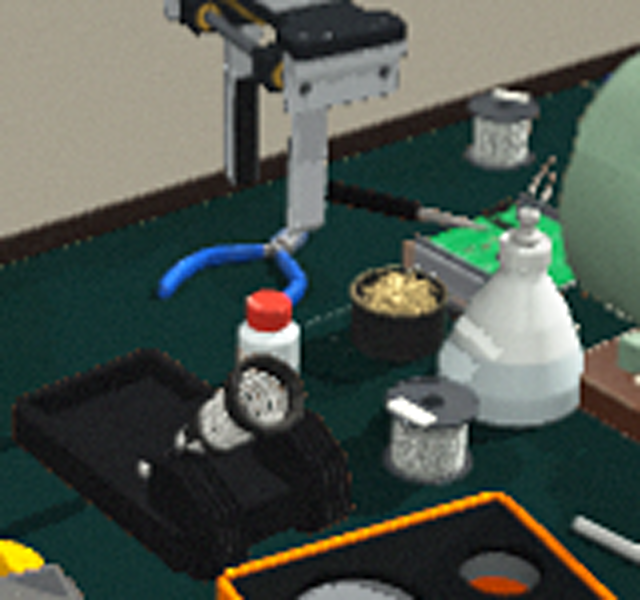

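The fingers straddle the red-capped bottle. The case sits at (0.567, −0.175), as intended.

{"name": "apply_moves", "arguments": {"commands": [[0,0,0,0,0,-0.025,75],[0,0,0,0,0,-0.05,75],[0,0,0,0,0,-0.075,75],[0,0,0,0,0,-0.09,75],[0,0,0,0,0,-0.099,75]]}}

```text
time: 18.85
tool_pos: [0.6798, 0.217, 0.0247]
ee_rot: [-3.141, -0.002, 3.0]
wrist_force: [-0.2, 0.4, -0.1]
width: 0.0705
finger_force: 0.0
```

{"name": "apply_moves", "arguments": {"commands": [[0,0,0,0,0,0,70],[0,0,0,0,0,0,45],[0,0,0,0,0,0,42],[0,0,0,0,0,0,38],[0,0,0,0,0,0,20]]}}

```text
time: 19.35
tool_pos: [0.6812, 0.2172, 0.0277]
ee_rot: [3.141, 0.002, 3.0]
wrist_force: [0.3, -0.4, 1.7]
width: 0.0372
finger_force: 7.0
```

{"name": "apply_moves", "arguments": {"commands": [[0,0,0,0,0,0,20],[0,0,0,0,0,0,20],[0,0,0,0,0,0,20],[0,0,0,0,0,0.015,20],[0,0,0,0,0,0.03,20]]}}

```text
time: 19.85
tool_pos: [0.6798, 0.2171, 0.0563]
ee_rot: [-3.141, -0.002, 3.0]
wrist_force: [0.3, -0.4, -0.8]
width: 0.0365
finger_force: 30.0
```

```bash
python3 - <<'E'
from fit import *
c=Cam("scene"); o=get_obs(); x=o["tool_pos"];print(o["time"],x,o["ee_rot"],o["width"],o["finger_force"])
cv2.imwrite("pics/b0.png",cv2.resize(c.im[110:230,250:390,::-1],None,fx=4,fy=4,interpolation=2)); 
E
```

```text
19.9 [0.68208818 0.21766096 0.0608955 ] [3.13963631 0.00434968 2.99986275] 0.036867404725113226 29.994374436791986
```

View pics/b0.png

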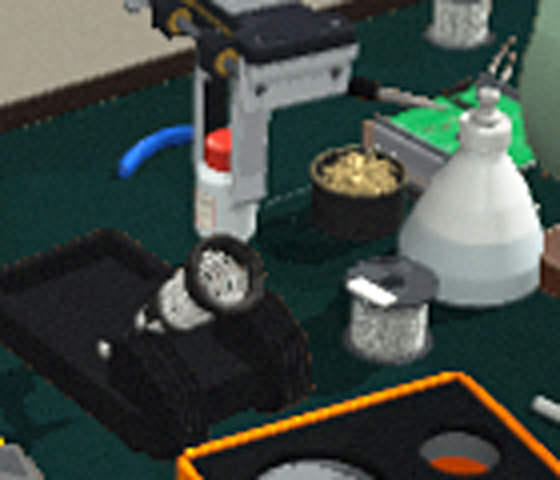

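The bottle is held upright. Carrying it to its well at (0.6535, −0.188).

{"name": "apply_moves", "arguments": {"commands": [[0,0,0,0,0,0.03,20],[0,0,0,0,0,0.065,20],[0,0,0,0,0,0.1,20],[0,0,0,-0.001,-0.015,0.11,20],[0,0,0,-0.003,-0.045,0.11,20]]}}

```text
time: 20.4
tool_pos: [0.6787, 0.1732, 0.17]
ee_rot: [3.139, 0.006, 3.003]
wrist_force: [0.0, -1.2, -1.4]
width: 0.0372
finger_force: 30.0
```

{"name": "apply_moves", "arguments": {"commands": [[0,0,0,-0.003,-0.04,0,20],[0,0,0,-0.006,-0.08,0,20],[0,0,0,-0.009,-0.12,0,20],[0,0,0,-0.012,-0.16,0,20],[0,0,0,-0.015,-0.2,0,20]]}}

```text
time: 20.9
tool_pos: [0.6614, -0.0304, 0.1654]
ee_rot: [-3.141, -0.002, 2.999]
wrist_force: [1.4, -0.6, -0.8]
width: 0.0368
finger_force: 30.0
```

{"name": "apply_moves", "arguments": {"commands": [[0,0,0,-0.003,-0.04,0,20],[0,0,0,-0.006,-0.08,0,20],[0,0,0,-0.008,-0.12,0,20],[0,0,0,-0.0095,-0.15,0,20],[0,0,0,-0.0095,-0.16,-0.02,20]]}}

```text
time: 21.4
tool_pos: [0.6531, -0.1932, 0.1488]
ee_rot: [-3.139, 0.005, 2.995]
wrist_force: [0.7, 1.1, -0.5]
width: 0.0368
finger_force: 30.0
```

{"name": "apply_moves", "arguments": {"commands": [[0,0,0,0,0,-0.02,20],[0,0,0,0,0,-0.04,20],[0,0,0,0,0,-0.06,20],[0,0,0,0,0,-0.07,20],[0,0,0,0,0,-0.07,20]]}}

```text
time: 21.9
tool_pos: [0.6511, -0.1878, 0.0736]
ee_rot: [3.141, -0.005, 2.999]
wrist_force: [-0.5, 0.3, 0.9]
width: 0.0369
finger_force: 30.0
```

```bash
python3 - <<'E'
from fit import *
o=get_obs(); print(o["time"],o["tool_pos"],o["ee_rot"],o["width"])
c=Cam("scene"); snapshot("top");o=get_obs(); x=o["tool_pos"];print(o["time"],x,o["ee_rot"],o["width"],o["finger_force"])
ms=[(r["score"],r["mask"]) for r in masks_of("scene","wash_bottle")]
for s_,m in ms[:2]:
    z=x[2]-.028; print(s_,fit(c,"wash_bottle",m,(x[0],x[1],0),z),"z",z)
# red cap centroid
im=c.im.astype(int);P=np.argwhere((im[:,:,0]>140)&(im[:,:,1]<100)&(im[:,:,2]<100))[:,::-1];P=P[(P[:,0]>350)&(P[:,1]<280)];print(len(P),P.mean(0),c.plane(P.mean(0),x[2]-.028+.058))
E
```

```text
21.9 [ 0.65107792 -0.18778796  0.07355409] [ 3.14052416 -0.00528937  2.99926372] 0.0368505174950538
22.0 [ 0.65304007 -0.18817802  0.07690405] [-3.14145731e+00  2.74016088e-04  2.99954815e+00] 0.036673346081996856 29.99426230788231
0.68 (array([ 0.64766922, -0.18882418, -0.04989737]), np.float64(0.16874075820811285)) z 0.04890405207845261
0.37 (array([ 0.65304007, -0.18817802,  0.        ]), np.float64(1.0)) z 0.04890405207845261
670 [396.14925373 230.28656716] [[ 0.60754141 -0.16215894  0.10690405]]
```

{"name": "apply_moves", "arguments": {"commands": [[0,0,0,0,0,-0.012,20],[0,0,0,0,0,-0.022,20],[0,0,0,0,0,-0.032,20],[0,0,0,0,0,-0.038,20],[0,0,0,0,0,-0.041,20]]}}

```text
time: 22.55
tool_pos: [0.6524, -0.1875, 0.0339]
ee_rot: [3.141, -0.002, 3.0]
wrist_force: [-0.2, -0.1, -1.4]
width: 0.0368
finger_force: 30.0
```

{"name": "apply_moves", "arguments": {"commands": [[0,0,0,0,0,0,20],[0,0,0,0,0,0,20],[0,0,0,0,0,0,20],[0,0,0,0,0,0,20],[0,0,0,0,0,0,20]]}}

```text
time: 23.05
tool_pos: [0.6533, -0.1879, 0.036]
ee_rot: [-3.142, 0.001, 3.0]
wrist_force: [0.2, -0.4, -0.3]
width: 0.0369
finger_force: 30.0
```

The bottle went into its well without touching. Release it, then go to the yellow reel.

{"name": "apply_moves", "arguments": {"commands": [[0,0,0,0,0,-0.0015,20],[0,0,0,0,0,-0.0015,30],[0,0,0,0,0,-0.0015,65],[0,0,0,0,0,-0.0015,65],[0,0,0,0,0,-0.0015,65]]}}

```text
time: 23.55
tool_pos: [0.6532, -0.1878, 0.0342]
ee_rot: [3.142, 0.0, 3.0]
wrist_force: [0.5, 0.2, 0.8]
width: 0.0573
finger_force: 0.0
```

{"name": "apply_moves", "arguments": {"commands": [[0,0,0,0,0,0.0,65],[0,0,0,0,0,0.03,65],[0,0,0,0,0,0.07,65],[0,0,0,0,0,0.12,65],[0,0,0,0,0,0.165,80]]}}

```text
time: 24.05
tool_pos: [0.653, -0.1878, 0.2012]
ee_rot: [-3.142, 0.001, 3.0]
wrist_force: [-0.4, 0.5, -0.2]
width: 0.066
finger_force: 0.0
```

{"name": "apply_moves", "arguments": {"commands": [[0,0,-0.14,-0.02,0.028,0,95],[0,0,-0.28,-0.04,0.056,0,95],[0,0,-0.42,-0.06,0.084,0,95],[0,0,-0.56,-0.08,0.112,0,95],[0,0,-0.7,-0.1,0.14,0,95]]}}

```text
time: 24.55
tool_pos: [0.5522, -0.0468, 0.1992]
ee_rot: [3.141, 0.0, 2.294]
wrist_force: [0.6, 0.4, 0.2]
width: 0.0894
finger_force: 0.0
```

{"name": "apply_moves", "arguments": {"commands": [[0,0,-0.14,-0.02,0.028,0,95],[0,0,-0.28,-0.04,0.056,0,95],[0,0,-0.42,-0.06,0.084,0,95],[0,0,-0.56,-0.08,0.112,0,95],[0,0,-0.7,-0.1,0.14,0,95]]}}

```text
time: 25.05
tool_pos: [0.4521, 0.0932, 0.1993]
ee_rot: [3.141, -0.0, 1.594]
wrist_force: [0.9, 1.0, 0.3]
width: 0.089
finger_force: 0.0
```

{"name": "apply_moves", "arguments": {"commands": [[0,0,-0.1,-0.007,0.015,-0.02,95],[0,0,-0.18,-0.027,0.03,-0.05,95],[0,0,-0.18,-0.027,0.03,-0.08,95],[0,0,-0.18,-0.027,0.03,-0.1,95],[0,0,-0.18,-0.027,0.03,-0.1,95]]}}

```text
time: 25.55
tool_pos: [0.4234, 0.122, 0.096]
ee_rot: [-3.136, 0.002, 1.42]
wrist_force: [-0.4, 0.2, 0.3]
width: 0.0893
finger_force: 0.0
```

```bash
python3 - <<'E'
from fit import *
c=Cam("scene"); t=Cam("top"); o=get_obs(); x=o["tool_pos"];print(o["time"],x,o["ee_rot"],o["width"])
for k in(c,t):
    m=best("wash_bottle",k,(.6535,-.188,0))
    if m is not None: print(k.name,"wash",fit(k,"wash_bottle",m,(.6535,-.188,0),.006))
    m=best("lens_case",k,(.567,-.175,1.43))
    if m is not None: print(k.name,"case",fit(k,"lens_case",m,(.567,-.175,1.43),.022))
    im=k.im.astype(int); m=(im[:,:,0]>150)&(im[:,:,1]>120)&(im[:,:,2]<70); W=np.zeros((420,560),bool); p=k.proj([[.425,.12,.01]])[0].astype(int); W[p[1]-25:p[1]+25,p[0]-30:p[0]+30]=1
    m&=W; print("reel px",m.sum(),fit(k,"yellow_reel",m,(.425,.12,0)))
E
```

```text
25.65 [0.42623204 0.12219537 0.09957297] [ 3.14126268e+00 -6.97665981e-05  1.41977068e+00] 0.08942260929637665
scene wash (array([ 0.66323052, -0.17875987, -0.32213458]), np.float64(0.2550060352755249))
scene case (array([ 0.56821952, -0.17294589,  1.53053656]), np.float64(0.08964309164695461))
reel px 219 (array([0.43478432, 0.1478779 , 0.1470216 ]), np.float64(0.5878933659799739))
top wash (array([ 0.65239164, -0.18762624, -0.15272708]), np.float64(0.097373981914888))
top case (array([ 0.56775439, -0.175953  ,  1.39067266]), np.float64(0.10764116588112882))
reel px 91 (array([0.42326127, 0.08665018, 0.66292381]), np.float64(0.8479182636164931))
```

{"name": "apply_moves", "arguments": {"commands": [[0,0,0,0,0,-0.03,98],[0,0,0,0,0,-0.055,98],[0,0,0,0,0,-0.072,98],[0,0,0,0,0,-0.082,98],[0,0,0,0,0,-0.0868,98]]}}

```text
time: 26.35
tool_pos: [0.4262, 0.1221, 0.0121]
ee_rot: [-3.142, 0.0, 1.42]
wrist_force: [-0.9, 0.5, 0.8]
width: 0.0922
finger_force: 0.0
```

{"name": "apply_moves", "arguments": {"commands": [[0,0,0,0,0,0,98],[0,0,0,0,0,0,98],[0,0,0,0,0,0,75],[0,0,0,0,0,0,50],[0,0,0,0,0,0,40]]}}

```text
time: 26.85
tool_pos: [0.4265, 0.1222, 0.0128]
ee_rot: [3.141, -0.0, 1.42]
wrist_force: [0.6, -0.1, -0.1]
width: 0.0718
finger_force: 0.0
```

{"name": "apply_moves", "arguments": {"commands": [[0,0,0,0,0,0,40],[0,0,0,0,0,0,40],[0,0,0,0,0,0.03,40],[0,0,0,0,0,0.07,40],[0,0,0,0,0,0.12,40]]}}

```text
time: 27.35
tool_pos: [0.4243, 0.1219, 0.1313]
ee_rot: [-3.137, 0.002, 1.42]
wrist_force: [0.5, -1.7, -0.2]
width: 0.0625
finger_force: 30.0
```

```bash
python3 - <<'E'
from fit import *
o=get_obs(); print(o["time"],o["tool_pos"],o["width"],o["finger_force"])
c=Cam("scene"); snapshot("top");o=get_obs(); x=o["tool_pos"];print(o["time"],x,o["ee_rot"],o["width"],o["finger_force"])
im=c.im.astype(int); m=(im[:,:,0]>150)&(im[:,:,1]>120)&(im[:,:,2]<70); p=c.proj([x])[0].astype(int); W=np.zeros((420,560),bool); W[p[1]-25:p[1]+25,p[0]-35:p[0]+35]=1; m&=W
print(m.sum(),fit(c,"yellow_reel",m,(x[0],x[1],0),x[2]-.012))
E
```

```text
27.35 [0.4242852  0.1218637  0.13131411] 0.062481215312354524 29.99953866004944
27.45 [0.43082533 0.1229474  0.13993356] [ 3.12707565 -0.00450352  1.41984807] 0.06297659003035985 29.999760389328003
488 (array([0.43028009, 0.13068902, 0.14411649]), np.float64(0.33964840139545216))
```

{"name": "apply_moves", "arguments": {"commands": [[0,0,0,0.02,-0.022,0.03,40],[0,0,0,0.05,-0.053,0.04,40],[0,0,0,0.08,-0.085,0.04,40],[0,0,0,0.11,-0.116,0.04,40],[0,0,0,0.135,-0.142,0.03,40]]}}

```text
time: 27.95
tool_pos: [0.5631, -0.0217, 0.1627]
ee_rot: [3.139, 0.0, 1.419]
wrist_force: [-0.1, 0.9, -1.6]
width: 0.0624
finger_force: 30.0
```

{"name": "apply_moves", "arguments": {"commands": [[0,0,0,0.006,-0.006,-0.02,40],[0,0,0,0.006,-0.006,-0.05,40],[0,0,0,0.006,-0.006,-0.075,40],[0,0,0,0.006,-0.006,-0.09,40],[0,0,0,0.006,-0.006,-0.09,40]]}}

```text
time: 28.45
tool_pos: [0.5648, -0.0255, 0.0687]
ee_rot: [-3.135, 0.0, 1.42]
wrist_force: [-0.2, -0.6, -0.1]
width: 0.0626
finger_force: 30.0
```

```bash
python3 - <<'E'
from fit import *
o=get_obs(); print(o["time"],o["tool_pos"],o["width"],o["finger_force"])
snapshot("top"); c=Cam("scene"); o=get_obs(); x=o["tool_pos"];print(o["time"],x,o["ee_rot"],o["width"],o["finger_force"])
X,Y,th=.6015,-.030,-.151
R=np.array([[np.cos(th),-np.sin(th)],[np.sin(th),np.cos(th)]]); k=5
im=cv2.resize(c.im[185:290,270:405,::-1],None,fx=k,fy=k,interpolation=2)
def dr(w,z,col):
    q=c.proj(np.c_[w,np.full(len(w),z)]); cv2.polylines(im,[((q-[270,185]+.5)*k).astype(np.int32)],True,col,1)
t=np.linspace(0,6.28,40); C=np.c_[np.cos(t),np.sin(t)]
dr((.037*C+[-.035,0])@R.T+[X,Y],.03,(0,255,0)); dr((.022*C+[.052,0])@R.T+[X,Y],.03,(0,255,0))
dr(np.array([(-.089,-.059),(.089,-.059),(.089,.059),(-.089,.059)])@R.T+[X,Y],.031,(255,255,0))
dr(.032*C+x[:2],x[2]-.012,(255,0,255)); dr(.032*C+x[:2],x[2]+.009,(255,0,255))
cv2.imwrite("pics/b1.png",im)
E
```

```text
28.45 [ 0.56479894 -0.02549008  0.06865539] 0.06257632907414921 29.999618232250214
28.55 [ 0.56735581 -0.02574603  0.07260158] [3.14109326e+00 2.23103039e-05 1.42000159e+00] 0.06309140400758503 29.999734461307526
```

View pics/b1.png

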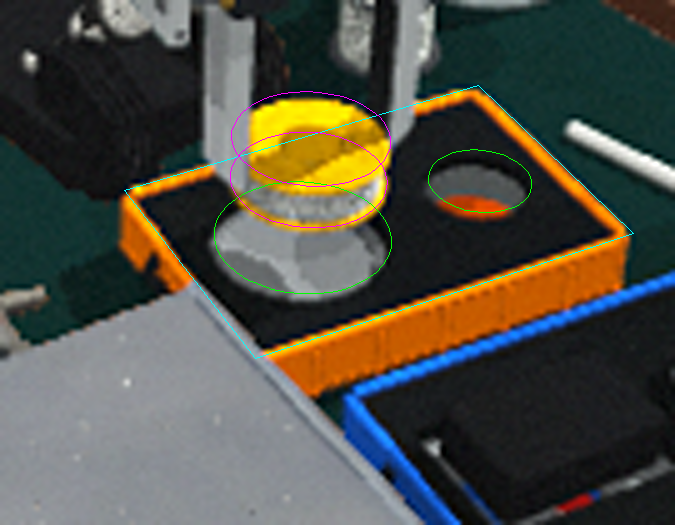

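Overlay: the tray outline, the recess and the held reel agree to about a pixel. Lowering the reel.

{"name": "apply_moves", "arguments": {"commands": [[0,0,0,-0.001,0,-0.012,40],[0,0,0,-0.001,0,-0.022,40],[0,0,0,-0.001,0,-0.03,40],[0,0,0,-0.001,0,-0.034,40],[0,0,0,-0.001,0,-0.0365,40]]}}

```text
time: 29.05
tool_pos: [0.5657, -0.0258, 0.035]
ee_rot: [-3.141, 0.0, 1.42]
wrist_force: [-0.3, -0.1, -0.8]
width: 0.0629
finger_force: 30.0
```

{"name": "apply_moves", "arguments": {"commands": [[0,0,0,0,0,0,40],[0,0,0,0,0,0,40],[0,0,0,0,0,0,40],[0,0,0,0,0,0,40],[0,0,0,0,0,0,40]]}}

```text
time: 29.55
tool_pos: [0.5663, -0.0259, 0.0361]
ee_rot: [3.141, -0.0, 1.42]
wrist_force: [0.2, 0.7, -1.3]
width: 0.0629
finger_force: 30.0
```

{"name": "apply_moves", "arguments": {"commands": [[0,0,0,0,0,-0.0007,50],[0,0,0,0,0,-0.0007,75],[0,0,0,0,0,-0.0007,90],[0,0,0,0,0,-0.0007,90],[0,0,0,0,0,-0.0007,90]]}}

```text
time: 30.05
tool_pos: [0.5662, -0.0258, 0.0352]
ee_rot: [3.141, -0.0, 1.42]
wrist_force: [1.1, 0.0, 0.1]
width: 0.084
finger_force: 0.0
```

{"name": "apply_moves", "arguments": {"commands": [[0,0,0,0,0,0.0,90],[0,0,0,0,0,0.03,90],[0,0,0,0,0,0.07,90],[0,0,0,0,0,0.12,90],[0,0,0,0,0,0.16,80]]}}

```text
time: 30.55
tool_pos: [0.5664, -0.0258, 0.1979]
ee_rot: [3.139, -0.0, 1.42]
wrist_force: [0.5, -0.4, -0.9]
width: 0.0797
finger_force: 0.0
```

{"name": "apply_moves", "arguments": {"commands": [[0,0,0,-0.006,0.04,0,75],[0,0,0,-0.012,0.08,0,75],[0,0,0,-0.018,0.12,0,75],[0,0,0,-0.024,0.16,0,75],[0,0,0,-0.03,0.2,0,75]]}}

```text
time: 31.05
tool_pos: [0.5357, 0.1757, 0.1952]
ee_rot: [3.141, -0.0, 1.42]
wrist_force: [0.1, 0.3, 0.0]
width: 0.0703
finger_force: 0.0
```

{"name": "apply_moves", "arguments": {"commands": [[0,0,0,-0.006,0.04,0,75],[0,0,0,-0.012,0.08,0,75],[0,0,0,-0.018,0.12,0,75],[0,0,0,-0.025,0.15,-0.01,75],[0,0,0,-0.03,0.184,-0.04,75]]}}

```text
time: 31.55
tool_pos: [0.5076, 0.3608, 0.1588]
ee_rot: [3.135, -0.005, 1.42]
wrist_force: [0.9, 0.8, -0.3]
width: 0.0709
finger_force: 0.0
```

{"name": "apply_moves", "arguments": {"commands": [[0,0,0,0,0,-0.03,75],[0,0,0,0,0,-0.05,75],[0,0,0,0,0,-0.06,75],[0,0,0,0,0,-0.06,75],[0,0,0,0,0,-0.06,75]]}}

```text
time: 32.05
tool_pos: [0.5068, 0.3583, 0.0962]
ee_rot: [3.14, -0.001, 1.419]
wrist_force: [0.5, -0.6, -0.0]
width: 0.07
finger_force: 0.0
```

```bash
python3 - <<'E'
from fit import *
c=Cam("scene"); t=Cam("top"); o=get_obs(); x=o["tool_pos"];print(o["time"],x,o["ee_rot"],o["width"])
for k in(c,t):
    im=k.im.astype(int); m=(im[:,:,0]>150)&(im[:,:,1]>120)&(im[:,:,2]<70); W=np.zeros((420,560),bool); p=k.proj([[.566,-.026,.03]])[0].astype(int); W[p[1]-18:p[1]+18,p[0]-25:p[0]+25]=1
    m&=W; 
    if m.sum(): print("reel px",k.name,m.sum(),fit(k,"yellow_reel",m,(.566,-.026,0),.022))
    m=best("flux_bottle",k,(.506,.358,0))
    if m is not None: print("flux",k.name,fit(k,"flux_bottle",m,(.506,.358,0)))
E
```

```text
32.15 [0.50728453 0.35851123 0.09716578] [ 3.13872287e+00 -2.26537500e-03  1.41923549e+00] 0.07052950156546711
reel px scene 580 (array([ 0.57286864, -0.02054232,  0.02300508]), np.float64(0.2485708023611749))
flux scene (array([0.50666357, 0.36099749, 0.07649212]), np.float64(0.08175986975125527))
reel px top 707 (array([ 0.56758932, -0.03005809, -0.31898153]), np.float64(0.05803380386822554))
flux top (array([ 0.50653672,  0.35619359, -0.00295496]), np.float64(0.0712355213600584))
```

Reel is down in the recess. Now grip the flux bottle.

{"name": "apply_moves", "arguments": {"commands": [[0,0,0,0,0,-0.025,75],[0,0,0,0,0,-0.045,75],[0,0,0,0,0,-0.058,75],[0,0,0,0,0,-0.065,75],[0,0,0,0,0,-0.067,75]]}}

```text
time: 32.75
tool_pos: [0.506, 0.3581, 0.0276]
ee_rot: [-3.141, 0.0, 1.42]
wrist_force: [-0.3, -0.9, 0.5]
width: 0.0706
finger_force: 0.0
```

{"name": "apply_moves", "arguments": {"commands": [[0,0,0,0,0,0,60],[0,0,0,0,0,0,42],[0,0,0,0,0,0,38],[0,0,0,0,0,0,34],[0,0,0,0,0,0,20]]}}

```text
time: 33.25
tool_pos: [0.5063, 0.3583, 0.0285]
ee_rot: [3.141, -0.0, 1.42]
wrist_force: [-0.7, -0.4, -0.4]
width: 0.0337
finger_force: 0.2
```

{"name": "apply_moves", "arguments": {"commands": [[0,0,0,0,0,0,20],[0,0,0,0,0,0,20],[0,0,0,0,0,0,20],[0,0,0,0,0,0.015,20],[0,0,0,0,0,0.03,20]]}}

```text
time: 33.75
tool_pos: [0.5057, 0.3579, 0.0584]
ee_rot: [-3.141, 0.001, 1.42]
wrist_force: [0.5, -0.8, -0.1]
width: 0.0321
finger_force: 30.0
```

```bash
python3 - <<'E'
from fit import *
snapshot("top");c=Cam("scene"); o=get_obs(); x=o["tool_pos"];print(o["time"],x,o["ee_rot"],o["width"],o["finger_force"])
m=best("flux_bottle",c,(x[0],x[1],0))
if m is not None: print("flux",fit(c,"flux_bottle",m,(x[0],x[1],0),x[2]-.0285))
E
```

```text
33.85 [0.50817191 0.35944203 0.06216153] [ 3.13612772 -0.0043448   1.41981769] 0.03219183720858841 29.999889358878136
```

{"name": "apply_moves", "arguments": {"commands": [[0,0,0,0,0,0.03,20],[0,0,0,0,0,0.065,20],[0,0,0,0,0,0.1,20],[0,0,0,0.005,-0.014,0.12,20],[0,0,0,0.015,-0.04,0.125,20]]}}

```text
time: 34.4
tool_pos: [0.522, 0.3199, 0.1871]
ee_rot: [3.136, -0.004, 1.423]
wrist_force: [-0.4, -0.6, 0.3]
width: 0.0325
finger_force: 30.0
```

{"name": "apply_moves", "arguments": {"commands": [[0,0,0,0.014,-0.038,0,20],[0,0,0,0.028,-0.076,0,20],[0,0,0,0.042,-0.114,0,20],[0,0,0,0.056,-0.152,0,20],[0,0,0,0.07,-0.19,0,20]]}}

```text
time: 34.9
tool_pos: [0.5912, 0.1266, 0.1828]
ee_rot: [-3.141, 0.0, 1.42]
wrist_force: [0.7, -0.2, 0.8]
width: 0.0324
finger_force: 30.0
```

{"name": "apply_moves", "arguments": {"commands": [[0,0,0,0.014,-0.038,0,20],[0,0,0,0.028,-0.076,0,20],[0,0,0,0.042,-0.114,0,20],[0,0,0,0.056,-0.145,0,20],[0,0,0,0.062,-0.166,-0.02,20]]}}

```text
time: 35.4
tool_pos: [0.6555, -0.0408, 0.1658]
ee_rot: [3.135, 0.0, 1.418]
wrist_force: [0.8, 1.2, -0.4]
width: 0.0321
finger_force: 30.0
```

{"name": "apply_moves", "arguments": {"commands": [[0,0,0,0,0,-0.025,20],[0,0,0,0,0,-0.05,20],[0,0,0,0,0,-0.07,20],[0,0,0,0,0,-0.085,20],[0,0,0,0,0,-0.085,20]]}}

```text
time: 35.9
tool_pos: [0.6511, -0.0375, 0.0746]
ee_rot: [-3.136, 0.0, 1.42]
wrist_force: [-0.6, 0.5, 0.4]
width: 0.032
finger_force: 30.0
```

```bash
python3 - <<'E'
from fit import *
snapshot("top");c=Cam("scene"); snapshot("top"); o=get_obs(); x=o["tool_pos"];print(o["time"],x,o["ee_rot"],o["width"],o["finger_force"])
for r in masks_of("scene","flux_bottle")[:2]:
    print(r["score"],np.argwhere(r["mask"])[:,::-1].mean(0),"flux",fit(c,"flux_bottle",r["mask"],(x[0],x[1],0),x[2]-.0285))
E
```

```text
36.05 [ 0.65386219 -0.03781717  0.07937615] [3.13941878e+00 2.99767591e-06 1.41992265e+00] 0.03237873967802792 29.99994426034391
0.75 [368.28494624 204.51344086] flux (array([ 0.65142988, -0.04033955, -0.1863257 ]), np.float64(0.07005160639914954))
```

{"name": "apply_moves", "arguments": {"commands": [[0,0,0,0,0,-0.012,20],[0,0,0,0,0,-0.022,20],[0,0,0,0,0,-0.032,20],[0,0,0,0,0,-0.039,20],[0,0,0,0,0,-0.042,20]]}}

```text
time: 36.6
tool_pos: [0.652, -0.0377, 0.0344]
ee_rot: [-3.139, 0.0, 1.42]
wrist_force: [-3.2, -0.1, 6.6]
width: 0.0322
finger_force: 30.0
```

{"name": "apply_moves", "arguments": {"commands": [[0,0,0,0,0,0,20],[0,0,0,0,0,0,20],[0,0,0,0,0,0,20],[0,0,0,0,0,0,20],[0,0,0,0,0,0,20]]}}

```text
time: 37.1
tool_pos: [0.6533, -0.0378, 0.0363]
ee_rot: [3.141, -0.0, 1.42]
wrist_force: [-1.0, 0.2, -1.2]
width: 0.0324
finger_force: 30.0
```

{"name": "apply_moves", "arguments": {"commands": [[0,0,0,0,0,-0.0013,20],[0,0,0,0,0,-0.0013,30],[0,0,0,0,0,-0.0013,60],[0,0,0,0,0,-0.0013,60],[0,0,0,0,0,-0.0013,60]]}}

```text
time: 37.6
tool_pos: [0.6532, -0.0378, 0.0349]
ee_rot: [3.141, 0.0, 1.42]
wrist_force: [0.1, 0.3, -0.5]
width: 0.0529
finger_force: 0.0
```

{"name": "apply_moves", "arguments": {"commands": [[0,0,0,0,0,0.0,65],[0,0,0,0,0,0.03,65],[0,0,0,0,0,0.07,65],[0,0,0,0,0,0.12,65],[0,0,0,0,0,0.16,65]]}}

```text
time: 38.1
tool_pos: [0.6534, -0.0378, 0.1978]
ee_rot: [3.139, -0.0, 1.42]
wrist_force: [1.0, -0.3, -0.2]
width: 0.0611
finger_force: 0.0
```

{"name": "apply_moves", "arguments": {"commands": [[0,0,0,-0.03,0.035,0,65],[0,0,0,-0.06,0.07,0,65],[0,0,0,-0.09,0.105,0,65],[0,0,0,-0.12,0.14,0,65],[0,0,0,-0.15,0.175,0,65]]}}

```text
time: 38.6
tool_pos: [0.5017, 0.1383, 0.195]
ee_rot: [3.141, -0.0, 1.419]
wrist_force: [0.2, 0.2, -0.1]
width: 0.0612
finger_force: 0.0
```

{"name": "apply_moves", "arguments": {"commands": [[0,0,0,-0.02,0.045,0,65],[0,0,0,-0.04,0.09,0,65],[0,0,0,-0.06,0.135,0,65],[0,0,0,-0.06,0.18,0,65],[0,0,0,-0.06,0.18,0,65]]}}

```text
time: 39.1
tool_pos: [0.4416, 0.3217, 0.1945]
ee_rot: [-3.141, -0.002, 1.427]
wrist_force: [0.4, -0.9, 0.9]
width: 0.0611
finger_force: 0.0
```

```bash
python3 - <<'E'
from fit import *
t=Cam("top"); s=Cam("scene"); print(get_obs()["time"],get_obs()["tool_pos"])
def tr(X,Y,th,p): 
    d=np.array(p[:2])-[X,Y]; c,q=np.cos(th),np.sin(th); return np.round([1000*(c*d[0]+q*d[1]),1000*(-q*d[0]+c*d[1])],1)
for k,O,B in((t,(.5989,-.0325,-.151),(.6001,-.1825,-.142)),(s,(.604,-.0277,-.151),(.6029,-.178,-.142))):
    for n,g,z,T in(("flux_bottle",(.653,-.038,0),.006,O),("yellow_reel",(.567,-.026,0),.022,O),("wash_bottle",(.653,-.188,0),.006,B),("lens_case",(.567,-.175,1.43),.022,B),("grey_reel",(.711,.093,0),0,B),("oil_bottle",(.421,.305,0),0,B)):
        m=best(n,k,g)
        if m is None: print(k.name,n,"none"); continue
        for zz in((z,z+.006) if z else (0,)):
            p,e=fit(k,n,m,g,zz); print(k.name,n,"z",zz,p.round(3),"tray mm",tr(*T,p),round(e,3))
E
```

```text
39.2 [0.44271054 0.31770013 0.19457752]
top flux_bottle z 0.006 [ 0.652 -0.04  -0.085] tray mm [53.4  0.2] 0.09
top flux_bottle z 0.012 [ 0.65 -0.04 -0.09] tray mm [51.3  0.6] 0.095
top yellow_reel z 0.022 [ 0.566 -0.03  -0.119] tray mm [-33.2  -2. ] 0.027
top yellow_reel z 0.027999999999999997 [ 0.565 -0.029  0.129] tray mm [-34.5  -1.8] 0.024
top wash_bottle z 0.006 [ 0.65  -0.189 -0.051] tray mm [50.5  1. ] 0.101
top wash_bottle z 0.012 [ 0.648 -0.187 -0.029] tray mm [48.3  2.4] 0.11
top lens_case z 0.022 [ 0.567 -0.177  1.453] tray mm [-33.9   0.8] 0.055
top lens_case z 0.027999999999999997 [ 0.565 -0.176  1.462] tray mm [-35.4   2. ] 0.056
top grey_reel z 0 [0.711 0.09  0.097] tray mm [ 71.5 285.9] 0.043
top oil_bottle z 0 [ 0.417  0.305 -0.33 ] tray mm [-250.4  456.7] 0.069
scene flux_bottle z 0.006 [ 0.665 -0.027 -0.184] tray mm [60.5 10.3] 0.259
scene flux_bottle z 0.012 [ 0.66  -0.032  0.089] tray mm [56.2  4.6] 0.267
scene yellow_reel z 0.022 [ 0.569 -0.024  0.047] tray mm [-35.   -1.5] 0.064
scene yellow_reel z 0.027999999999999997 [ 0.564 -0.03  -0.228] tray mm [-39.2  -8.2] 0.054
scene wash_bottle z 0.006 [ 0.668 -0.176 -0.051] tray mm [63.8 10.7] 0.243
scene wash_bottle z 0.012 [ 0.663 -0.18  -0.052] tray mm [59.4  6.2] 0.255
scene lens_case z 0.022 [ 0.568 -0.173  1.476] tray mm [-35.7   0.4] 0.071
scene lens_case z 0.027999999999999997 [ 0.563 -0.176  1.476] tray mm [-39.9  -4.2] 0.084
scene grey_reel z 0 [0.713 0.095 0.007] tray mm [ 69.9 285.9] 0.038
scene oil_bottle z 0 [ 0.417  0.308 -0.158] tray mm [-252.9  454.7] 0.095
```

Every fit agrees with the things seated in their pockets. The scene fits for the bottles are skewed because the trays hide their lower parts.

```bash
python3 -c "
from bench import *
print(close_job())"
```

```text
the job is handed in; nothing more can be done
None
```

I packed both kits and handed the job in at about 39 s of the 128 s. The last camera fits put the reel, both bottles and the lens case within about 2 mm of their pocket centres and showed the oil bottle and grey reel where they started; the cell was last seen centred in its channel before the case covered it, and the hand-in returned no verdict.

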